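Seat the imaging dish in the microscope stage and clip it

TASK

Mount the orange-lidded dish for imaging: with your fingertips slide it across the microscope stage, without picking it up or tipping it, until it drops fully home in the round recess of the aluminium insert. Then push the red-posted clip round until it lies over the dish, pointing at the middle of the recess. Push gently, and do not disturb the white-lidded dish, the oil bottle or the objective.

Things in the scene. Friction and masses are not known exactly. Their poses are not given: they have to be found in the camera images.
- stage: Fixed open-frame inverted microscope: a flat black stage on four pillars, 220 mm (its x) by 300 mm (its y), surface 150 mm above the bench; a bare aluminium insert, 110 by 160 mm, lies flush in its middle. Origin on the bench under the stage's centre, z up. Only the dishes and the clip rise above the surface; two motors stick out of its sides below it.
- recess (a point): Centre of the floor of the round recess in the insert, right above the stage's origin, axes as the stage. The recess is 60 mm in diameter, 4 mm deep (floor 146 mm above the bench), with vertical walls; a 40 mm viewing hole through its floor leaves a ledge 10 mm wide for the dish.
- dish: Closed round dish, clear with an orange lid, 14.5 mm high, about 35 g, loose on the stage left or right of the recess, centres 70 to 110 mm apart. Its foot is a flange 56 mm across, 5.5 mm high, bevelled to 53 mm at the bottom; the lid is 53 mm across. Origin: centre of its underside, 150 mm above the bench, 146 when seated (lid top then 10.5 mm above the stage, 2 mm play all round).
- spare_dish: A second dish of the same shape and size, with a white lid, on the stage on the other side of the recess. Leave it alone. Origin at the centre of its underside.
- clip (a joint): Swing angle (rad) of the clip about the vertical through clip_pivot: 0 = at its stop, pointing at the recess centre (stage -x); grows as it swings out over the stage's +y side (1.57 = along +y); starts at 1.7 to 2.2, stays where left, turned by about 0.7 N at its post. Steel strip 12 mm wide, 38 mm long, underside 12 mm above the stage: it passes 1.5 mm above a seated dish, not over an unseated one.
- clip_pivot (a point): On the stage surface at the clip's axis, 50 mm from the recess centre on the stage's +x side (away from the robot). A brass screw head 15 mm across stands there, its top 21 mm above the surface.
- clip_post (a point): Middle of the red finger post on the clip: upright, 10 mm in diameter, 30 mm from the pivot, from 13.5 to 27.5 mm above the stage surface; push it from the side.
- oil_bottle: Small amber immersion oil bottle, 28 mm in diameter and 65 mm high, on the bench at the stage's +y side. Leave it alone. Origin at the centre of its underside.
- objective: Steel microscope objective, 31 mm in diameter and 52 mm high, standing on the bench at the stage's -y side. Leave it alone. Origin at the centre of its underside.
Not all that is in view belongs to the job. What is meant by the dish is not pink, and is the smaller of those in its own colour.

How it is judged:
By the outcome, as a careful person would: the job done as asked, in the order asked, and still so for the second after the job is handed in, with the robot touching nothing.
It also fails if it takes over 59 s, if anything falls off the work surface, if the arm or the gripper's body presses on something with over 40 N, if the wrist force passes 120 N, or if a joint passes its speed limit or range.

ROBOT

A 7-joint arm with a two-finger parallel gripper is mounted at the origin on the work surface. World frame = base frame: x ahead of the robot, y to its left, z up, the work surface at z = 0. Lengths are in m, angles in rad, forces in N, time in s.
With the tool pointing down it reaches from about 0.4 to 0.75 m from the base axis. Payload 19.5 kg.
Tool frame: the origin (TCP) lies at the very end of the fingers, on their centre line; the grasp point (between the pads) lies 19 mm behind it (hold_point_z is the distance from the TCP to the grasp point, in m); z points along the fingers, x is the direction in which the jaws open and shut, and the axes are right-handed (so a half turn about z gives the same grasp; the last joint's range is limited). The gripper opens to 85 mm and grips with 20 to 120 N. Pads are 22 mm wide; open, the fingers measure 114 mm over their backs; the gripper's body (76 mm by 85 mm) begins 54 mm behind the grasp point. The pads swing forward as they close: fully open they stand 13 mm farther back than shut.
Start: joints at [1.245, 0.707, -0.028, 1.485, 0.022, 0.951, -0.075], TCP at [0.161, -0.552, 0.231] pointing down, gripper open.
Joint ranges: [-2.71, 2.71], [-0.32, 2.16], [-1.57, 1.52], [0, 2.45], [-1.46, 4.6], [0, 2.02], [-2.83, 2.83]. Speed limits (rad/s): [1.89, 1.89, 2.57, 2.57, 3.01, 3.01, 3.01].

INTERFACE

Orientations are given as a unit quaternion [w, x, y, z].
In Python, from plant import get_state, snapshot, job_done, hold_point_z gives the robot as it stands.
- The arm moves only by the tool send_rows, never from a script. Its argument "increments" is a list of rows, each an object of numbers: "dx", "dy", "dz": the shift along the tool's x, y, z in cm; "rx", "ry", "rz": the turn, a rotation vector about the tool's x, y, z in rad. In form: [{"dx": .., "dy": .., "dz": .., "rx": .., "ry": .., "rz": ..}, ...]. A call has 1 to 8 rows; each row is the pose to reach, as a shift and turn from the pose commanded when the call began, along the tool's axes at that moment; what a row does not reach only later rows make up. A row lasts 1/12 s, in which the tool goes at most 41.7 mm and 7.16 degrees, less where a joint would pass 70% of its speed; a pose out of reach is approached as far as the arm can. A call with a gripper value outside its range is refused whole. "jaw" is the closure, from 0 (fully open) to 1 (shut), set as the call begins (left out, the last holds). The fingers move at their own pace and stop on an object; the grip force is fixed at half the most. Time passes only in rows, so rows that repeat a pose let the fingers close. It gives the time, the measured TCP pose, the force and the opening at its end, in the units of the state.
- get_state(): the state, without advancing time (a new reading comes with each control period).
- snapshot(name): name is "scene" or "top" or "wrist"; returns a dict with "frame" (384x512x3 uint8, red, green, blue), "intrinsics" (3x3 intrinsics, pixels), "R" (3x3) and "t" (3): a world point X has camera coordinates R X + t; the wrist camera has in their place "T_tool_cam" (4x4, takes a point from camera to tool coordinates, whose origin is the TCP and whose axes are the tool frame's). Camera axes: x right, y down, z forward; pixel columns grow to the right and rows downward; lengths in m; the calibration is good to about 2 mm. A picture is of the moment at which its call begins: read the wrist's pose just before it. There is no depth.
- job_done(): hands the job in, once; it reports no verdict.
The state is a dict: "t": time; "joint_positions": joint angles; "qvel": joint speeds; "effort": joint torques, N m; "ee_pos": TCP position; "orientation": TCP orientation; "ft_force": force on the tool from outside, world axes, zero at the start; "ft_torque": the same for the moment, N m; "finger_gap": finger opening in m.
Only numpy, scipy, OpenCV 4.12 (cv2) and the standard library are available. Lean on these libraries where they do the work, as an engineer would, in place of code of your own. Each camera call takes 0.05 s, during which the arm holds its last target. There are 200 camera calls.

## Working session

There is one attempt and no reset: what is moved stays moved. The work goes in short steps, Python scripts to look and compute and a tool call to move; the robot and the scene stay as the last step left them, time stands still between calls to the robot, and variables do not carry over. Pictures are saved under pics/ and viewed, about 8 in all and at most 12, crops included, and the job is handed in when it is done.

Besides the shell and the picture viewer there is one more tool, called after "Request:" by a JSON object that holds its "name" and its "arguments". send_rows: Moves the arm, as the interface text tells. Its arguments: {"type":"object","properties":{"increments":{"type":"array"},"jaw":{"type":"number"}},"required":["increments"]}

```bash
ls; mkdir -p pics; python3 - <<'E'
from plant import *
import cv2,numpy as np
s=get_state();print(s['t'],s['ee_pos'],s['orientation'],s['finger_gap'],hold_point_z)
for n in("top","scene"):
    d=snapshot(n);cv2.imwrite(f'pics/{n}0.png',cv2.cvtColor(d['frame'],cv2.COLOR_RGB2BGR))
    print(n,np.round(d['intrinsics'],1).tolist(),np.round(d['R'],4).tolist(),np.round(d['t'],4).tolist())
E
```

```text
pics
0.0 [ 0.16091424 -0.55173705  0.23082029] [-3.25018781e-04  7.99996139e-01 -6.00004878e-01 -4.66737273e-04] 0.08532362268388634 0.0187
top [[471.3, 0.0, 254.0], [0.0, 471.3, 193.4], [0.0, 0.0, 1.0]] [[0.0047, -1.0, 0.0085], [-0.9853, -0.0061, -0.1705], [0.1706, -0.0075, -0.9853]] [0.028, 0.5382, 1.0998]
scene [[386.6, 0.0, 257.6], [0.0, 386.6, 192.5], [0.0, 0.0, 1.0]] [[0.6795, 0.7336, 0.008], [0.5486, -0.5008, -0.6696], [-0.4872, 0.4594, -0.7427]] [-0.392, -0.1661, 1.1129]
```

View pics/top0.png

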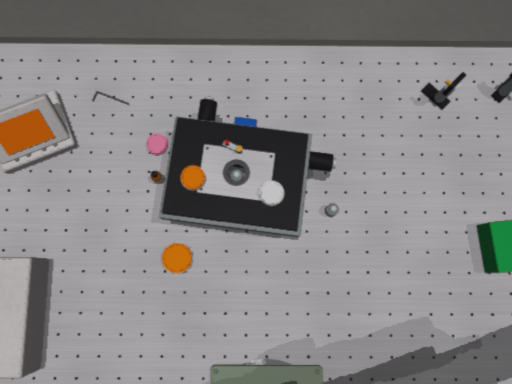

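View pics/scene0.png

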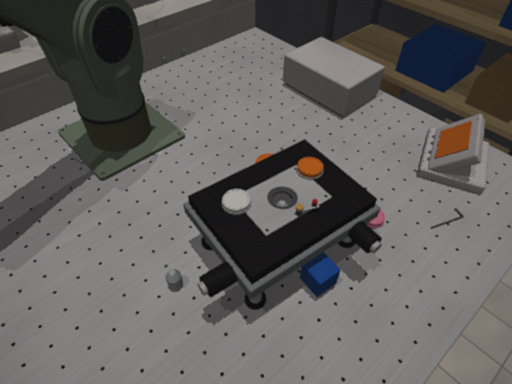

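The top view shows these candidates for the dish: 
- orange disc on the stage (193,178)
- larger orange disc on the bench (177,258)
- orange screen (25,132)
- pink disc (157,145)

I choose the one on the stage, at (193,178). The white dish is at (271,193), the recess at (236,172), and the clip has its post at (226,143) and its screw at (239,149). Next is a close crop plus measurements.

```bash
cat > h.py <<'E'
import numpy as np,cv2
from plant import *
def ray(d,uv,z):
    K,R,t=map(np.array,(d['intrinsics'],d['R'],d['t']))
    c=-R.T@t; v=R.T@np.linalg.inv(K)@np.array([uv[0],uv[1],1.]); return c+v*(z-c[2])/v[2]
def proj(d,X):
    K,R,t=map(np.array,(d['intrinsics'],d['R'],d['t'])); p=K@(R@np.array(X)+t); return p[:2]/p[2]
def blob(f,lo,hi,roi):
    m=cv2.inRange(cv2.cvtColor(f,cv2.COLOR_RGB2HSV),np.array(lo),np.array(hi))
    x0,y0,x1,y1=roi; k=np.zeros_like(m);k[y0:y1,x0:x1]=m[y0:y1,x0:x1]
    n,l,s,c=cv2.connectedComponentsWithStats(k); i=1+np.argmax(s[1:,4]); return c[i],s[i],(l==i).astype(np.uint8)
E
python3 - <<'E'
from h import *
d=snapshot("top");f=d['frame']
for nm,lo,hi,roi,z in [('orange',(5,150,100),(25,255,255),(175,155,215,200),.1645),('big',(5,150,100),(25,255,255),(150,235,210,280),.015),('white',(0,0,200),(180,40,255),(255,178,290,210),.1645),('post',(0,150,80),(6,255,255),(215,130,240,155),.1775),('screw',(12,100,80),(30,255,255),(230,140,248,158),.171)]:
    c,s,m=blob(f,lo,hi,roi)
    print(nm,c.round(1),s,ray(d,c,z).round(4), 'diam',np.sqrt(4*s[4]/np.pi)/471.3*(np.array(d['R'])@ray(d,c,z)+d['t'])[2])
cv2.imwrite('pics/crop.png',cv2.cvtColor(cv2.resize(f[110:245,150:350],None,fx=4,fy=4,interpolation=cv2.INTER_CUBIC),cv2.COLOR_RGB2BGR))
E
```

```text
orange [192.  176.6] [180 165  25  24 458] [0.5539 0.1676 0.1645] diam 0.052824297113391365
big [176.6 257.6] [162 243  30  30 690] [0.3833 0.2186 0.015 ] diam 0.07224703747067471Traceback (most recent call last):
  File "<stdin>", line 4, in <module>
  File "h.py", line 11, in blob
    n,l,s,c=cv2.connectedComponentsWithStats(k); i=1+np.argmax(s[1:,4]); return c[i],s[i],(l==i).astype(np.uint8)
                                                     ~~~~~~~~~^^^^^^^^^
    return _wrapfunc(a, 'argmax', axis=axis, out=out, **kwds)
    return bound(*args, **kwds)
ValueError: attempt to get argmax of an empty sequence
```

```bash
python3 - <<'E'
from h import *
d=snapshot("top");f=d['frame']
cv2.imwrite('pics/crop.png',cv2.cvtColor(cv2.resize(f[110:245,150:350],None,fx=4,fy=4,interpolation=cv2.INTER_CUBIC),cv2.COLOR_RGB2BGR))
h=cv2.cvtColor(f,cv2.COLOR_RGB2HSV)
print(f[193,271],h[193,271],h[143,226],h[149,239],h[160,215],f[160,215])
for nm,lo,hi,roi,z in [('post',(0,150,60),(6,255,255),(215,130,240,155),.1775),('screw',(10,100,60),(30,255,255),(230,140,248,158),.171)]:
    c,s,m=blob(f,lo,hi,roi)
    print(nm,c.round(1),s,ray(d,c,z).round(4))
# stage: not grey-bench hull
g=cv2.cvtColor(f,cv2.COLOR_RGB2GRAY);m=np.zeros_like(g);m[112:240,158:315]=(g[112:240,158:315]<40)*255
m=cv2.morphologyEx(m,cv2.MORPH_OPEN,np.ones((25,25))) if 0 else m
E
```

```text
[193 193 196] [120   4 196] [  1 223 168] [ 20 181 190] [150   1 173] [173 172 173]
post [226.4 141.7] [225 140   4   5  17] [0.6297 0.0929 0.1775]
screw [238.9 147.8] [236 144   7   8  42] [0.6179 0.0656 0.171 ]
```

View pics/crop.png

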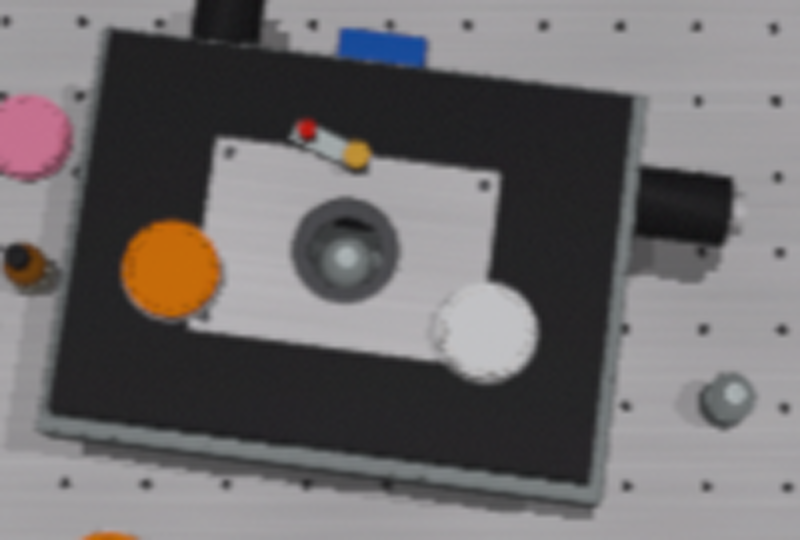

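```bash
python3 - <<'E'
from h import *
d=snapshot("top");f=d['frame']
P=lambda x,y,z:ray(d,(150+(x+.5)/4-.5,110+(y+.5)/4-.5),z)
g=cv2.cvtColor(f,cv2.COLOR_RGB2GRAY)
roi=g[110:245,150:350];roi=cv2.resize(roi,None,fx=4,fy=4,interpolation=cv2.INTER_CUBIC)
m=np.zeros_like(roi);m[190:310,285:408]=(roi[190:310,285:408]<130)*255
n,l,s,c=cv2.connectedComponentsWithStats(m);i=1+np.argmax(s[1:,4])
cn,_=cv2.findContours((l==i).astype(np.uint8),cv2.RETR_EXTERNAL,cv2.CHAIN_APPROX_NONE);cn=max(cn,key=len)
e=cv2.fitEllipse(cv2.convexHull(cn));print(e)
rec=P(*e[0],.15);print('recess',rec)
w=[P(*p,.15) for p in [(107,30),(637,96),(590,488),(48,415)]]
print('stage corners',np.round(w,4),np.mean(w,0))
for a,b in[(0,1),(3,2)]:
    v=w[a]-w[b];print('len',np.linalg.norm(v),'yaw of +y',np.degrees(np.arctan2(-v[0],v[1])))
for a,b in[(0,3),(1,2)]:
    v=w[a]-w[b];print('len',np.linalg.norm(v),'yaw of +x',np.degrees(np.arctan2(v[1],v[0])))
w=[P(*p,.15) for p in [(217,137),(500,173),(187,330)]]
v=w[0]-w[1];print(np.linalg.norm(v),np.degrees(np.arctan2(-v[0],v[1])))
m=np.zeros_like(roi);m[270:395,420:550]=(roi[270:395,420:550]>60)*255
print('white',P(486,333,.1645), 'dist',np.linalg.norm((P(486,333,.1645)-rec)[:2]))
o=np.array([.5539,.1676]);print('orange dist',o-rec[:2],np.linalg.norm(o-rec[:2]))
p=np.array([.6179,.0656]);q=np.array([.6297,.0929]);print('pivot',p-rec[:2],np.linalg.norm(p-rec[:2]),'post',np.linalg.norm(q-p),np.degrees(np.arctan2(*(q-p)[::-1])))
E
```

```text
((345.2418212890625, 249.9133758544922), (106.62964630126953, 109.26968383789062), 85.41110229492188)
recess [0.56784031 0.07211596 0.15      ]
stage corners [[ 0.6945  0.2086  0.15  ]
 [ 0.6579 -0.0916  0.15  ]
 [ 0.4361 -0.0627  0.15  ]
 [ 0.4744  0.2336  0.15  ]] [0.56570541 0.07197684 0.15      ]
len 0.30246331335683896 yaw of +y -6.955396571538087
len 0.2987410462567581 yaw of +y -7.371657817731551
len 0.2214938166138595 yaw of +x -6.484903202039293
len 0.22366488895514008 yaw of +x -7.445026618909407
0.1601657538563893 -7.072769581052633
white [ 0.51889774 -0.00547012  0.1645    ] dist 0.09173317869715748
orange dist [-0.01394031  0.09548404] 0.09649628584097153
pivot [ 0.05005969 -0.00651596] 0.05048198342968376 post 0.029741049073628862 66.62433700083632
```

Measured in world coordinates:
- **Recess:** (0.567, 0.072), stage yaw about −7.1°. Stage and insert sizes and the pivot radius (50 mm) agree with the given values.
- **Dish:** (0.554, 0.168), 96 mm from the recess, lid 53 mm across. The other orange disc is 72 mm, so this choice is confirmed.
- **Clip:** about 1.86 rad.

I'll push along tool y, with two half-open fingers cradling the dish.

```bash
cat >> h.py <<'E'
from scipy.spatial.transform import Rotation as Ro
def inc(xyz,yawdeg,s=None):
    """shift (cm, tool axes) and rotation vector to a TCP pose with tool down and tool x at yawdeg"""
    s=s or get_state();w,x,y,z=s['orientation'];R=Ro.from_quat([x,y,z,w])
    a=np.radians(yawdeg);T=Ro.from_matrix(np.array([[np.cos(a),np.sin(a),0],[np.sin(a),-np.cos(a),0],[0,0,-1]]).astype(float))
    return (R.inv().apply(np.array(xyz)-s['ee_pos'])*100).round(2),(R.inv()*T).as_rotvec().round(3)
E
python3 - <<'E'
from h import *
print(inc((.43,-.25,.28),-30));print(inc((.548,.213,.28),8.3))
E
```

```text
(array([-21.45, -34.28,  -4.88]), array([-0.   ,  0.001, -0.763]))
(array([-62.6 , -58.57,  -4.86]), array([-0.   ,  0.   , -1.432]))
```

Request:
{"name": "send_rows", "arguments": {"increments": [{"dx": -21.4, "dy": -34.3, "dz": -4.9, "rz": -0.76}, {"dx": -21.4, "dy": -34.3, "dz": -4.9, "rz": -0.76}, {"dx": -21.4, "dy": -34.3, "dz": -4.9, "rz": -0.76}, {"dx": -21.4, "dy": -34.3, "dz": -4.9, "rz": -0.76}, {"dx": -21.4, "dy": -34.3, "dz": -4.9, "rz": -0.76}, {"dx": -21.4, "dy": -34.3, "dz": -4.9, "rz": -0.76}, {"dx": -21.4, "dy": -34.3, "dz": -4.9, "rz": -0.76}, {"dx": -21.4, "dy": -34.3, "dz": -4.9, "rz": -0.76}], "jaw": 0.65}}

```text
validation failed for argument at $.in...
```

```bash
python3 - <<'E'
from h import *
s=get_state();print(s['finger_gap'],s['ft_force'],inc((.548,.213,.28),8.3))
E
```

```text
0.08543959924701776 [-0.24172813 -0.56198296 -0.38322457] (array([-62.6 , -58.57,  -4.86]), array([-0.   ,  0.   , -1.432]))
```

Request:
{"name": "send_rows", "arguments": {"increments": [{"dx": -21.4, "dy": -34.3, "dz": -4.9, "rx": 0, "ry": 0, "rz": -0.76}, {"dx": -21.4, "dy": -34.3, "dz": -4.9, "rx": 0, "ry": 0, "rz": -0.76}, {"dx": -21.4, "dy": -34.3, "dz": -4.9, "rx": 0, "ry": 0, "rz": -0.76}, {"dx": -21.4, "dy": -34.3, "dz": -4.9, "rx": 0, "ry": 0, "rz": -0.76}, {"dx": -21.4, "dy": -34.3, "dz": -4.9, "rx": 0, "ry": 0, "rz": -0.76}, {"dx": -21.4, "dy": -34.3, "dz": -4.9, "rx": 0, "ry": 0, "rz": -0.76}, {"dx": -21.4, "dy": -34.3, "dz": -4.9, "rx": 0, "ry": 0, "rz": -0.76}, {"dx": -21.4, "dy": -34.3, "dz": -4.9, "rx": 0, "ry": 0, "rz": -0.76}], "jaw": 0.65}}

```text
t: 0.92
ee_pos: [0.3823, -0.3036, 0.2717]
orientation: [-0.0, 0.966, -0.26, 0.0]
ft_force: [1.5, -0.8, 0.5]
finger_gap: 0.0297
```

```bash
python3 - <<'E'
from h import *
s=get_state();print(s['finger_gap'],s['ft_force'],inc((.548,.213,.28),8.3))
E
```

```text
0.029668696156613012 [ 1.49253297 -0.8060295   0.53079351] (array([-11.6 , -53.  ,  -0.82]), array([-0.   , -0.   , -0.671]))
```

Request:
{"name": "send_rows", "arguments": {"increments": [{"dx": -11.6, "dy": -53, "dz": -0.8, "rx": 0, "ry": 0, "rz": -0.67}, {"dx": -11.6, "dy": -53, "dz": -0.8, "rx": 0, "ry": 0, "rz": -0.67}, {"dx": -11.6, "dy": -53, "dz": -0.8, "rx": 0, "ry": 0, "rz": -0.67}, {"dx": -11.6, "dy": -53, "dz": -0.8, "rx": 0, "ry": 0, "rz": -0.67}, {"dx": -11.6, "dy": -53, "dz": -0.8, "rx": 0, "ry": 0, "rz": -0.67}, {"dx": -11.6, "dy": -53, "dz": -0.8, "rx": 0, "ry": 0, "rz": -0.67}, {"dx": -11.6, "dy": -53, "dz": -0.8, "rx": 0, "ry": 0, "rz": -0.67}, {"dx": -11.6, "dy": -53, "dz": -0.8, "rx": 0, "ry": 0, "rz": -0.67}]}}

```text
t: 1.58
ee_pos: [0.4838, 0.0139, 0.2764]
orientation: [-0.0, 0.997, 0.071, 0.0]
ft_force: [0.6, -0.1, -0.3]
finger_gap: 0.0297
```

```bash
python3 - <<'E'
from h import *
s=get_state();print(s['finger_gap'],s['ft_force'],inc((.548,.213,.26),8.3))
E
```

```text
0.029713874895763357 [ 0.55197868 -0.08839357 -0.34695887] (array([  9.19, -18.79,   1.64]), array([-0.   , -0.   , -0.002]))
```

Request:
{"name": "send_rows", "arguments": {"increments": [{"dx": 9.2, "dy": -18.8, "dz": 1.6, "rx": 0, "ry": 0, "rz": 0}, {"dx": 9.2, "dy": -18.8, "dz": 1.6, "rx": 0, "ry": 0, "rz": 0}, {"dx": 9.2, "dy": -18.8, "dz": 1.6, "rx": 0, "ry": 0, "rz": 0}, {"dx": 9.2, "dy": -18.8, "dz": 1.6, "rx": 0, "ry": 0, "rz": 0}, {"dx": 9.2, "dy": -18.8, "dz": 1.6, "rx": 0, "ry": 0, "rz": 0}, {"dx": 9.2, "dy": -18.8, "dz": 1.6, "rx": 0, "ry": 0, "rz": 0}, {"dx": 9.2, "dy": -18.8, "dz": 1.6, "rx": 0, "ry": 0, "rz": 0}, {"dx": 9.2, "dy": -18.8, "dz": 1.6, "rx": 0, "ry": 0, "rz": 0}]}}

```text
t: 2.25
ee_pos: [0.5478, 0.2108, 0.2601]
orientation: [0.0, 0.997, 0.071, -0.0]
ft_force: [0.4, 0.0, -0.1]
finger_gap: 0.0298
```

```bash
cat >> h.py <<'E'
def wray(uv,z,d,s):
    w,x,y,q=s['orientation'];R=Ro.from_quat([x,y,q,w]).as_matrix();T=np.array(d['T_tool_cam'])
    c=R@T[:3,3]+s['ee_pos'];v=R@T[:3,:3]@np.linalg.inv(np.array(d['intrinsics']))@np.array([uv[0],uv[1],1.])
    return c+v*(z-c[2])/v[2]
E
python3 - <<'E'
from h import *
s=get_state();print(s['ee_pos'],s['orientation'],s['ft_force'],s['ft_torque'])
d=snapshot("wrist");f=d['frame'];cv2.imwrite('pics/w1.png',cv2.cvtColor(f,cv2.COLOR_RGB2BGR))
print(np.round(d['T_tool_cam'],3).tolist(),np.round(d['intrinsics'],1).tolist())
c,st,m=blob(f,(5,150,60),(25,255,255),(0,0,512,384));print(c,st,wray(c,.1645,d,s))
E
```

```text
[0.5478025  0.21083293 0.26011883] [ 2.55687376e-04  9.97443827e-01  7.14541515e-02 -2.24654663e-04] [ 0.39194382  0.04359732 -0.08210103] [-0.02505054 -0.03530053 -0.01284094]
[[1.0, 0.001, -0.0, -0.001], [-0.0, 0.963, 0.269, -0.068], [0.0, -0.269, 0.963, -0.141], [0.0, 0.0, 0.0, 1.0]] [[298.9, 0.0, 254.6], [0.0, 298.9, 192.4], [0.0, 0.0, 1.0]]
[253.69199854 240.50639386] [ 226  211   58   59 2737] [0.55209338 0.17019638 0.1645    ]
```

View pics/w1.png

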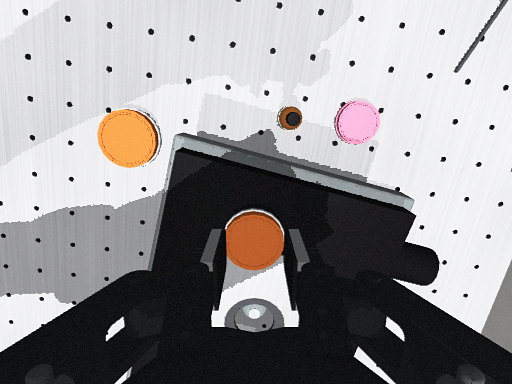

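The wrist view shows the dish lid at (254,240), centred between the fingers, and the recess straight ahead at (254,315). The wrist and top estimates of the dish agree to about 3 mm. I'll back off 5 mm and descend.

Request:
{"name": "send_rows", "arguments": {"increments": [{"dx": -0.1, "dy": -0.5, "dz": 4, "rx": 0, "ry": 0, "rz": 0}, {"dx": -0.1, "dy": -0.5, "dz": 7, "rx": 0, "ry": 0, "rz": 0}, {"dx": -0.1, "dy": -0.5, "dz": 9, "rx": 0, "ry": 0, "rz": 0}, {"dx": -0.1, "dy": -0.5, "dz": 9.8, "rx": 0, "ry": 0, "rz": 0}, {"dx": -0.1, "dy": -0.5, "dz": 10.3, "rx": 0, "ry": 0, "rz": 0}, {"dx": -0.1, "dy": -0.5, "dz": 10.7, "rx": 0, "ry": 0, "rz": 0}, {"dx": -0.1, "dy": -0.5, "dz": 10.7, "rx": 0, "ry": 0, "rz": 0}, {"dx": -0.1, "dy": -0.5, "dz": 10.7, "rx": 0, "ry": 0, "rz": 0}]}}

```text
t: 2.97
ee_pos: [0.5466, 0.216, 0.1544]
orientation: [-0.0, 0.997, 0.071, 0.001]
ft_force: [-0.0, 0.7, 0.2]
finger_gap: 0.0298
```

Request:
{"name": "send_rows", "arguments": {"increments": [{"dx": 0, "dy": 0.4, "dz": 0, "rx": 0, "ry": 0, "rz": 0}, {"dx": 0, "dy": 0.8, "dz": 0, "rx": 0, "ry": 0, "rz": 0}, {"dx": 0, "dy": 1.2, "dz": 0, "rx": 0, "ry": 0, "rz": 0}, {"dx": 0, "dy": 1.6, "dz": 0, "rx": 0, "ry": 0, "rz": 0}, {"dx": 0, "dy": 2.0, "dz": 0, "rx": 0, "ry": 0, "rz": 0}, {"dx": 0, "dy": 2.4, "dz": 0, "rx": 0, "ry": 0, "rz": 0}, {"dx": 0, "dy": 2.8, "dz": 0, "rx": 0, "ry": 0, "rz": 0}, {"dx": 0, "dy": 3.2, "dz": 0, "rx": 0, "ry": 0, "rz": 0}]}}

```text
t: 3.63
ee_pos: [0.5508, 0.184, 0.1534]
orientation: [-0.0, 0.997, 0.071, 0.0]
ft_force: [-0.2, 0.4, 0.9]
finger_gap: 0.0304
```

```bash
cat > chk.py <<'E'
from h import *
s=get_state();print(s['ee_pos'].round(4) if hasattr(s['ee_pos'],'round') else s['ee_pos'],s['ft_force'])
d=snapshot("wrist");f=d['frame']
c,st,m=blob(f,(5,150,60),(25,255,255),(180,180,330,384));print('wrist',c.round(1),st,wray(c,.1645,d,s))
d=snapshot("top");f=d['frame']
try: c,st,m=blob(f,(5,150,60),(25,255,255),(175,155,260,205));print('top',c.round(1),st,ray(d,c,.1645))
except Exception as e: print('none')
E
python3 chk.py
```

```text
[0.5508 0.184  0.1534] [-0.2347314   0.44736347  0.94155936]
wrist [254.7 297.6] [ 211  259   88   73 4769] [0.55343622 0.16152999 0.1645    ]
none
```

Request:
{"name": "send_rows", "arguments": {"increments": [{"dx": 0, "dy": 0.5, "dz": 0, "rx": 0, "ry": 0, "rz": 0}, {"dx": 0, "dy": 1.0, "dz": 0, "rx": 0, "ry": 0, "rz": 0}, {"dx": 0, "dy": 1.5, "dz": 0, "rx": 0, "ry": 0, "rz": 0}, {"dx": 0, "dy": 2.0, "dz": 0, "rx": 0, "ry": 0, "rz": 0}, {"dx": 0, "dy": 2.5, "dz": 0, "rx": 0, "ry": 0, "rz": 0}, {"dx": 0, "dy": 3.0, "dz": 0, "rx": 0, "ry": 0, "rz": 0}, {"dx": 0, "dy": 3.5, "dz": 0, "rx": 0, "ry": 0, "rz": 0}, {"dx": 0, "dy": 4.0, "dz": 0, "rx": 0, "ry": 0, "rz": 0}]}}

```text
t: 4.4
ee_pos: [0.5566, 0.1442, 0.1534]
orientation: [-0.0, 0.997, 0.071, 0.0]
ft_force: [0.1, 0.3, -0.3]
finger_gap: 0.0296
```

```bash
python3 chk.py; python3 - <<'E'
from h import *
a=snapshot("wrist")['frame'];b=snapshot("top")['frame'][110:245,150:350]
b=cv2.resize(b,None,fx=2,fy=2);b=cv2.copyMakeBorder(b,0,384-270,0,0,cv2.BORDER_CONSTANT)
cv2.imwrite('pics/w2.png',cv2.cvtColor(np.hstack([a[:,60:450],b]),cv2.COLOR_RGB2BGR))
E
```

```text
[0.5566 0.1442 0.1534] [ 0.0769767   0.31325303 -0.29482589]
wrist [254.7 297.7] [ 211  259   88   73 4757] [0.55914322 0.12166627 0.1645    ]
none
```

View pics/w2.png

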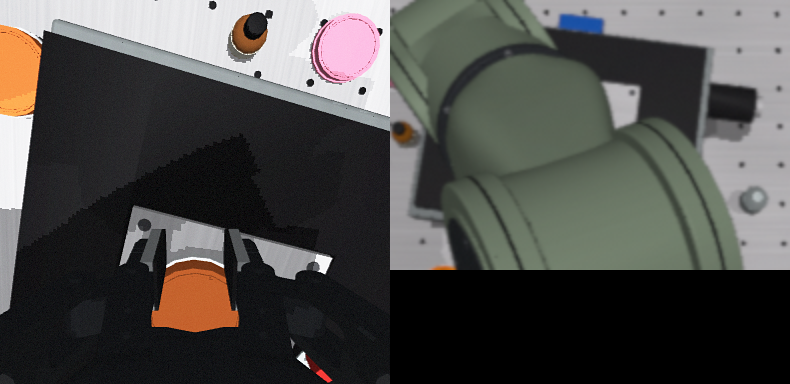

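The dish is still centred between the fingertips at wrist pixel (255,298) and moving with them. About 39 mm remain.

Request:
{"name": "send_rows", "arguments": {"increments": [{"dx": 0, "dy": 0.4, "dz": 0, "rx": 0, "ry": 0, "rz": 0}, {"dx": 0, "dy": 0.8, "dz": 0, "rx": 0, "ry": 0, "rz": 0}, {"dx": 0, "dy": 1.2, "dz": 0, "rx": 0, "ry": 0, "rz": 0}, {"dx": 0, "dy": 1.6, "dz": 0, "rx": 0, "ry": 0, "rz": 0}, {"dx": 0, "dy": 2.0, "dz": 0, "rx": 0, "ry": 0, "rz": 0}, {"dx": 0, "dy": 2.4, "dz": 0, "rx": 0, "ry": 0, "rz": 0}, {"dx": 0, "dy": 2.7, "dz": 0, "rx": 0, "ry": 0, "rz": 0}, {"dx": 0, "dy": 3.0, "dz": 0, "rx": 0, "ry": 0, "rz": 0}]}}

```text
t: 5.27
ee_pos: [0.5608, 0.1147, 0.1534]
orientation: [-0.0, 0.997, 0.071, -0.0]
ft_force: [-0.3, 0.7, 0.3]
finger_gap: 0.0299
```

```bash
python3 chk.py
```

```text
[0.5608 0.1147 0.1534] [-0.33428203  0.7370802   0.29980158]
wrist [254.7 297.7] [ 211  259   88   73 4752] [0.56335239 0.09221203 0.1645    ]
none
```

Request:
{"name": "send_rows", "arguments": {"increments": [{"dx": 0, "dy": 0.13, "dz": 0, "rx": 0, "ry": 0, "rz": 0}, {"dx": 0, "dy": 0.26, "dz": 0, "rx": 0, "ry": 0, "rz": 0}, {"dx": 0, "dy": 0.39, "dz": 0, "rx": 0, "ry": 0, "rz": 0}, {"dx": 0, "dy": 0.52, "dz": 0, "rx": 0, "ry": 0, "rz": 0}, {"dx": 0, "dy": 0.65, "dz": 0, "rx": 0, "ry": 0, "rz": 0}, {"dx": 0, "dy": 0.78, "dz": 0, "rx": 0, "ry": 0, "rz": 0}, {"dx": 0, "dy": 0.8, "dz": 0, "rx": 0, "ry": 0, "rz": 0}, {"dx": 0, "dy": 0.8, "dz": 0, "rx": 0, "ry": 0, "rz": 0}]}}

```text
t: 6.03
ee_pos: [0.5619, 0.107, 0.1533]
orientation: [-0.0, 0.997, 0.071, -0.0]
ft_force: [0.1, 1.0, 0.3]
finger_gap: 0.0301
```

```bash
python3 chk.py
```

```text
[0.5619 0.107  0.1533] [0.12459691 0.98450041 0.34414757]
wrist [254.7 296.2] [ 211  255   88   77 4953] [0.56437844 0.08538507 0.1645    ]
none
```

Request:
{"name": "send_rows", "arguments": {"increments": [{"dx": 0, "dy": 0.1, "dz": 0, "rx": 0, "ry": 0, "rz": 0}, {"dx": 0, "dy": 0.2, "dz": 0, "rx": 0, "ry": 0, "rz": 0}, {"dx": 0, "dy": 0.3, "dz": 0, "rx": 0, "ry": 0, "rz": 0}, {"dx": 0, "dy": 0.3, "dz": 0, "rx": 0, "ry": 0, "rz": 0}, {"dx": 0, "dy": 0.3, "dz": 0, "rx": 0, "ry": 0, "rz": 0}]}}

```text
t: 6.55
ee_pos: [0.5623, 0.1041, 0.1534]
orientation: [-0.0, 0.997, 0.071, -0.0]
ft_force: [-0.1, 0.4, 0.1]
finger_gap: 0.0301
```

```bash
python3 chk.py;  python3 - <<'E'
from h import *
a=snapshot("wrist")['frame'][190:,150:360]
cv2.imwrite('pics/w3.png',cv2.cvtColor(cv2.resize(a,None,fx=3,fy=3),cv2.COLOR_RGB2BGR))
E
```

```text
[0.5623 0.1041 0.1534] [-0.08302079  0.36560601  0.05038655]
wrist [254.7 296.2] [ 211  255   88   77 4947] [0.56478935 0.08240318 0.1645    ]
none
```

View pics/w3.png

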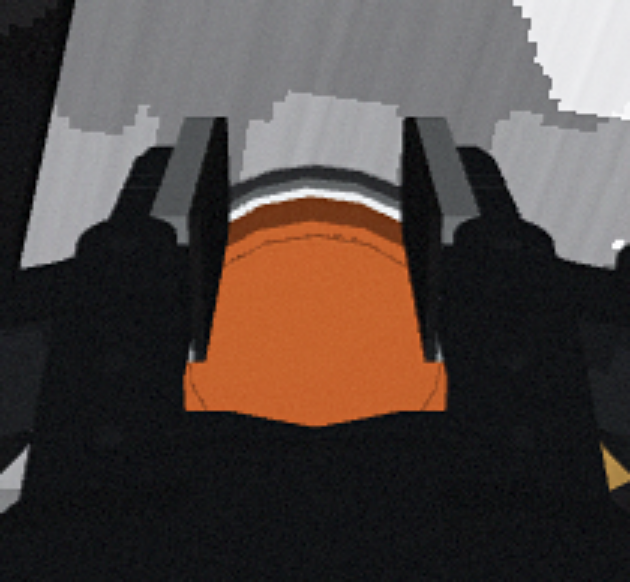

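The dish looks dropped: there is a dark recess-wall gap behind the flange at crop (315,172), and the push force is about 0. I'll back off along the push line, rise and check.

Request:
{"name": "send_rows", "arguments": {"increments": [{"dx": 0, "dy": -0.8, "dz": 0, "rx": 0, "ry": 0, "rz": 0}, {"dx": 0, "dy": -1.6, "dz": 0, "rx": 0, "ry": 0, "rz": 0}, {"dx": 0, "dy": -2, "dz": -2, "rx": 0, "ry": 0, "rz": 0}, {"dx": 0, "dy": -3, "dz": -5, "rx": 0, "ry": 0, "rz": 0}, {"dx": 0, "dy": -3, "dz": -8, "rx": 0, "ry": 0, "rz": 0}, {"dx": 0, "dy": -3, "dz": -10, "rx": 0, "ry": 0, "rz": 0}, {"dx": 0, "dy": -3, "dz": -10, "rx": 0, "ry": 0, "rz": 0}, {"dx": 0, "dy": -3, "dz": -10, "rx": 0, "ry": 0, "rz": 0}], "jaw": 0.65}}

```text
t: 7.37
ee_pos: [0.558, 0.1348, 0.2539]
orientation: [-0.0, 0.997, 0.072, 0.001]
ft_force: [-0.2, 0.4, 0.2]
finger_gap: 0.0298
```

```bash
python3 - <<'E'
from h import *
s=get_state();print(s['ee_pos'],s['ft_force'])
d=snapshot("wrist");f=d['frame']
c,st,m=blob(f,(5,150,60),(25,255,255),(180,150,330,384));print('wrist',c.round(1),st,wray(c,.1605,d,s))
a=f[100:,110:410]
b=snapshot("scene")['frame'][140:260,200:360]
b=cv2.resize(b,None,fx=2.3,fy=2.3,interpolation=cv2.INTER_CUBIC);a=cv2.resize(a,None,fx=1.4,fy=1.4)
b=cv2.copyMakeBorder(b,0,max(0,a.shape[0]-b.shape[0]),0,0,cv2.BORDER_CONSTANT)
cv2.imwrite('pics/w4.png',cv2.cvtColor(np.hstack([a,b[:a.shape[0]]]),cv2.COLOR_RGB2BGR))
E
```

```text
[0.55804812 0.1348013  0.25392928] [-0.22696987  0.41440212  0.23848136]
wrist [254.3 262.2] [ 226  234   58   57 2666] [0.56586958 0.0749957  0.1605    ]
```

View pics/w4.png

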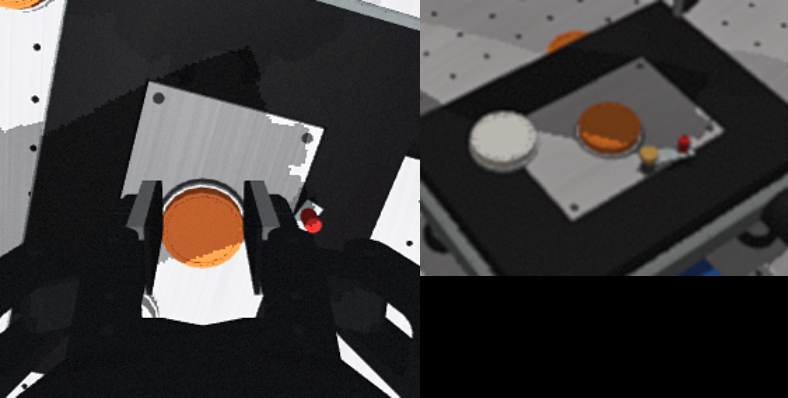

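The wrist view shows the dish inside the recess with a dark gap all round, lid at wrist (254,262), and the scene view agrees. The white dish has not moved. The clip post's top is at about crop (313,226), so I'll measure the post from this view and plan the clip push.

```bash
cat >> h.py <<'E'
Pv=np.array([.6175,.0657])
def clip(phi,back,z,s=None):
    p=np.radians(phi);post=Pv+.03*np.array([np.cos(p),np.sin(p)]);t=np.array([-np.sin(p),np.cos(p)])
    q=post-t*back;return (q[0],q[1],z),phi-180
E
python3 - <<'E'
from h import *
s=get_state();d=snapshot("wrist");f=d['frame']
c,st,m=blob(f,(0,150,200),(6,255,255),(300,220,360,290));print('posttop',c,st,wray(c,.1775,d,s))
c,st,m=blob(f,(0,150,40),(6,255,255),(300,220,360,290));print('post all',c,st,wray(c,.1705,d,s))
p,a=clip(66.6,.035,.25);print(p,a,inc(p,a)); print(s['joint_positions'])
E
```

```text
posttop [336.01851852 262.2962963 ] [331 258  10   9  54] [0.62869351 0.09379846 0.1775    ]
post all [333.28729282 257.83977901] [326 249  15  18 181] [0.62821944 0.09397103 0.1705    ]
(np.float64(0.6615358486179829), np.float64(0.07933246259830211), 0.25) -113.4 (array([9.5 , 6.91, 0.22]), array([2.000e-03, 1.000e-03, 2.123e+00]))
[-0.09781051  0.70017503 -0.39018837  1.44848796  0.28601031  1.05037739
 -0.40453393]
```

Request:
{"name": "send_rows", "arguments": {"increments": [{"dx": 9.5, "dy": 6.9, "dz": 0.2, "rx": 0, "ry": 0, "rz": 2.12}, {"dx": 9.5, "dy": 6.9, "dz": 0.2, "rx": 0, "ry": 0, "rz": 2.12}, {"dx": 9.5, "dy": 6.9, "dz": 0.2, "rx": 0, "ry": 0, "rz": 2.12}, {"dx": 9.5, "dy": 6.9, "dz": 0.2, "rx": 0, "ry": 0, "rz": 2.12}, {"dx": 9.5, "dy": 6.9, "dz": 0.2, "rx": 0, "ry": 0, "rz": 2.12}, {"dx": 9.5, "dy": 6.9, "dz": 0.2, "rx": 0, "ry": 0, "rz": 2.12}, {"dx": 9.5, "dy": 6.9, "dz": 0.2, "rx": 0, "ry": 0, "rz": 2.12}, {"dx": 9.5, "dy": 6.9, "dz": 0.2, "rx": 0, "ry": 0, "rz": 2.12}], "jaw": 1}}

```text
t: 8.18
ee_pos: [0.6616, 0.0793, 0.2501]
orientation: [0.0, 0.908, -0.418, -0.001]
ft_force: [-0.1, -0.8, -0.4]
finger_gap: 0.0002
```

```bash
python3 - <<'E'
from h import *
s=get_state();p,a=clip(66.6,.035,.25);print(s['ee_pos'],inc(p,a)); print(s['joint_positions'])
E
```

```text
[0.66164661 0.07925838 0.2501318 ] (array([-0.01,  0.  ,  0.01]), array([0.002, 0.   , 1.116]))
[-0.12272032  0.853512   -0.11717093  1.05324984  0.09307607  1.24124597
 -1.09347882]
```

Request:
{"name": "send_rows", "arguments": {"increments": [{"dx": 0, "dy": 0, "dz": 0, "rx": 0, "ry": 0, "rz": 1.11}, {"dx": 0, "dy": 0, "dz": 0, "rx": 0, "ry": 0, "rz": 1.11}, {"dx": 0, "dy": 0, "dz": 0, "rx": 0, "ry": 0, "rz": 1.11}, {"dx": 0, "dy": 0, "dz": 0, "rx": 0, "ry": 0, "rz": 1.11}, {"dx": 0, "dy": 0, "dz": 0, "rx": 0, "ry": 0, "rz": 1.11}, {"dx": 0, "dy": 0, "dz": 0, "rx": 0, "ry": 0, "rz": 1.11}, {"dx": 0, "dy": 0, "dz": 0, "rx": 0, "ry": 0, "rz": 1.11}, {"dx": 0, "dy": 0, "dz": 0, "rx": 0, "ry": 0, "rz": 1.11}]}}

```text
t: 8.85
ee_pos: [0.6616, 0.0793, 0.2502]
orientation: [-0.001, -0.597, 0.803, 0.0]
ft_force: [0.9, -0.2, -1.3]
finger_gap: 0.0001
```

```bash
python3 - <<'E'
from h import *
s=get_state();p,a=clip(66.6,.035,.168);print(s['ee_pos'],inc(p,a)); print(s['joint_positions'])
E
```

```text
[0.6616484  0.07926234 0.25020329] (array([-0.01,  0.  ,  8.22]), array([ 0.001, -0.001,  0.116]))
[-0.22132036  0.85883182  0.14377262  1.05800362 -0.11508902  1.2335519
 -1.95191219]
```

Request:
{"name": "send_rows", "arguments": {"increments": [{"dx": 0, "dy": 0, "dz": 3, "rx": 0, "ry": 0, "rz": 0.11}, {"dx": 0, "dy": 0, "dz": 5.5, "rx": 0, "ry": 0, "rz": 0.11}, {"dx": 0, "dy": 0, "dz": 7, "rx": 0, "ry": 0, "rz": 0.11}, {"dx": 0, "dy": 0, "dz": 8, "rx": 0, "ry": 0, "rz": 0.11}, {"dx": 0, "dy": 0, "dz": 8.2, "rx": 0, "ry": 0, "rz": 0.11}, {"dx": 0, "dy": 0, "dz": 8.2, "rx": 0, "ry": 0, "rz": 0.11}, {"dx": 0, "dy": 0, "dz": 8.2, "rx": 0, "ry": 0, "rz": 0.11}]}}

```text
t: 9.43
ee_pos: [0.6623, 0.0791, 0.1701]
orientation: [0.0, -0.554, 0.832, -0.0]
ft_force: [0.0, -0.1, 0.8]
finger_gap: 0.0
```

```bash
python3 - <<'E'
from h import *
s=get_state();print(s['ee_pos'],s['ft_force'])
for back,phi in [(.021,66.6),(.016,66.6)]+[(.016,x) for x in (73,80,87,93,100,107,113)]:
    p,a=clip(phi,back,.168);i=inc(p,a);print(phi,i[0],i[1][2])
E
```

```text
[0.66226302 0.07913602 0.1701349 ] [ 0.02168422 -0.12114147  0.75225062]
66.6 [-0.01  1.47  0.21] 0.012
66.6 [-0.01  1.97  0.21] 0.012
73 [-0.18  2.32  0.21] -0.1
80 [-0.31  2.71  0.21] -0.222
87 [-0.4   3.12  0.21] -0.344
93 [-0.43  3.47  0.21] -0.449
100 [-0.42  3.89  0.21] -0.571
107 [-0.36  4.3   0.21] -0.693
113 [-0.27  4.64  0.21] -0.798
```

Request:
{"name": "send_rows", "arguments": {"increments": [{"dx": 0, "dy": 1.0, "dz": 0, "rx": 0, "ry": 0, "rz": 0}, {"dx": 0, "dy": 1.6, "dz": 0, "rx": 0, "ry": 0, "rz": 0}, {"dx": 0, "dy": 2.0, "dz": 0, "rx": 0, "ry": 0, "rz": 0}, {"dx": -0.2, "dy": 2.3, "dz": 0, "rx": 0, "ry": 0, "rz": -0.1}, {"dx": -0.3, "dy": 2.7, "dz": 0, "rx": 0, "ry": 0, "rz": -0.22}, {"dx": -0.4, "dy": 3.1, "dz": 0, "rx": 0, "ry": 0, "rz": -0.34}, {"dx": -0.4, "dy": 3.5, "dz": 0, "rx": 0, "ry": 0, "rz": -0.45}, {"dx": -0.4, "dy": 3.9, "dz": 0, "rx": 0, "ry": 0, "rz": -0.57}]}}

```text
t: 10.1
ee_pos: [0.6276, 0.0982, 0.17]
orientation: [-0.001, 0.768, -0.641, 0.0]
ft_force: [1.2, -0.1, 0.6]
finger_gap: -0.0001
```

```bash
python3 - <<'E'
from h import *
s=get_state();print(s['ee_pos'],s['ft_force'])
for phi in (100,106,112,118,124,130,136,142,148):
    p,a=clip(phi,.016,.168);i=inc(p,a);print(phi,i[0],i[1][2])
d=snapshot("top");f=d['frame']
for nm,lo,hi,roi,z in [('post',(0,150,60),(6,255,255),(205,120,260,185),.1775),('orange',(7,150,60),(25,255,255),(215,155,260,195),.1605)]:
    try: c,st,m=blob(f,lo,hi,roi);print(nm,c,st,ray(d,c,z))
    except Exception as e: print(nm,'none')
E
```

```text
[0.62762894 0.09824271 0.16999013] [ 1.16593184 -0.09212518  0.64418633]
100 [ 0.03 -0.04  0.2 ] 0.005
106 [-0.12  0.28  0.2 ] -0.1
112 [-0.24  0.62  0.2 ] -0.205
118 [-0.32  0.97  0.2 ] -0.309
124 [-0.37  1.32  0.2 ] -0.414
130 [-0.38  1.68  0.2 ] -0.519
136 [-0.35  2.03  0.2 ] -0.623
142 [-0.28  2.38  0.2 ] -0.728
148 [-0.18  2.72  0.2 ] -0.833
post none
orange none
```

Request:
{"name": "send_rows", "arguments": {"increments": [{"dx": -0.1, "dy": 0.3, "dz": 0, "rx": 0, "ry": 0, "rz": -0.1}, {"dx": -0.2, "dy": 0.6, "dz": 0, "rx": 0, "ry": 0, "rz": -0.2}, {"dx": -0.3, "dy": 1.0, "dz": 0, "rx": 0, "ry": 0, "rz": -0.31}, {"dx": -0.4, "dy": 1.3, "dz": 0, "rx": 0, "ry": 0, "rz": -0.41}, {"dx": -0.4, "dy": 1.7, "dz": 0, "rx": 0, "ry": 0, "rz": -0.52}, {"dx": -0.3, "dy": 2.0, "dz": 0, "rx": 0, "ry": 0, "rz": -0.62}, {"dx": -0.3, "dy": 2.4, "dz": 0, "rx": 0, "ry": 0, "rz": -0.73}, {"dx": -0.3, "dy": 2.4, "dz": 0, "rx": 0, "ry": 0, "rz": -0.73}]}}

```text
t: 10.82
ee_pos: [0.6032, 0.0963, 0.1698]
orientation: [-0.0, 0.945, -0.326, 0.0]
ft_force: [0.2, -0.0, -0.3]
finger_gap: 0.0003
```

```bash
python3 - <<'E'
from h import *
s=get_state();print(s['ee_pos'],s['ft_force'])
for phi in (142,147,152,157,162,167,170,173):
    p,a=clip(phi,.016,.168);i=inc(p,a);print(phi,i[0],i[1][2])
E
```

```text
[0.6032227  0.09628187 0.1697886 ] [ 0.21154151 -0.01125638 -0.30176707]
142 [ 0.01 -0.07  0.18] -0.001
147 [-0.12  0.2   0.18] -0.089
152 [-0.22  0.48  0.18] -0.176
157 [-0.3   0.76  0.18] -0.263
162 [-0.36  1.05  0.18] -0.35
167 [-0.39  1.35  0.18] -0.438
170 [-0.39  1.53  0.18] -0.49
173 [-0.39  1.71  0.18] -0.542
```

Request:
{"name": "send_rows", "arguments": {"increments": [{"dx": -0.1, "dy": 0.2, "dz": 0, "rx": 0, "ry": 0, "rz": -0.09}, {"dx": -0.2, "dy": 0.5, "dz": 0, "rx": 0, "ry": 0, "rz": -0.18}, {"dx": -0.3, "dy": 0.8, "dz": 0, "rx": 0, "ry": 0, "rz": -0.26}, {"dx": -0.4, "dy": 1.0, "dz": 0, "rx": 0, "ry": 0, "rz": -0.35}, {"dx": -0.4, "dy": 1.2, "dz": 0, "rx": 0, "ry": 0, "rz": -0.4}]}}

```text
t: 11.23
ee_pos: [0.5929, 0.0897, 0.1696]
orientation: [-0.0, 0.991, -0.134, 0.0]
ft_force: [-0.3, 0.8, 0.6]
finger_gap: -0.0003
```

```bash
python3 - <<'E'
from h import *
s=get_state();print(s['ee_pos'],s['ft_force'])
for phi in (165,170,173,176):
    p,a=clip(phi,.016,.168);i=inc(p,a);print(phi,i[0],i[1][2])
d=snapshot("scene")['frame'][130:270,170:370];w=snapshot("wrist")['frame'][120:,150:370]
d=cv2.resize(d,None,fx=2.3,fy=2.3,interpolation=cv2.INTER_CUBIC);w=cv2.resize(w,None,fx=1.4,fy=1.4)
h=max(len(d),len(w));P=lambda a:cv2.copyMakeBorder(a,0,h-len(a),0,0,cv2.BORDER_CONSTANT)
cv2.imwrite('pics/w5.png',cv2.cvtColor(np.hstack([P(d),P(w)]),cv2.COLOR_RGB2BGR))
E
```

```text
[0.5929453  0.08970783 0.16959689] [-0.30832551  0.84128183  0.6445331 ]
165 [-0.01  0.08  0.16] -0.007
170 [-0.13  0.35  0.16] -0.094
173 [-0.2   0.52  0.16] -0.146
176 [-0.25  0.69  0.16] -0.199
```

View pics/w5.png

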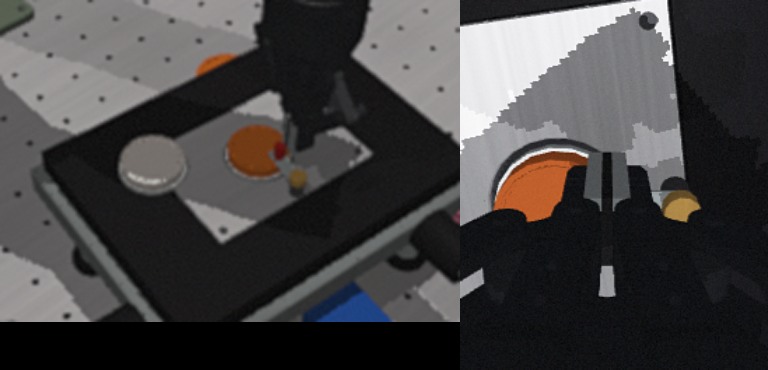

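The clip is over the lid, with its post against the fingers at crop (281,150). I'll push slowly for the last few degrees, to the stop.

Request:
{"name": "send_rows", "arguments": {"increments": [{"dx": -0.1, "dy": 0.1, "dz": 0, "rx": 0, "ry": 0, "rz": -0.04}, {"dx": -0.1, "dy": 0.2, "dz": 0, "rx": 0, "ry": 0, "rz": -0.07}, {"dx": -0.1, "dy": 0.3, "dz": 0, "rx": 0, "ry": 0, "rz": -0.1}, {"dx": -0.2, "dy": 0.4, "dz": 0, "rx": 0, "ry": 0, "rz": -0.12}, {"dx": -0.2, "dy": 0.45, "dz": 0, "rx": 0, "ry": 0, "rz": -0.14}, {"dx": -0.2, "dy": 0.5, "dz": 0, "rx": 0, "ry": 0, "rz": -0.14}, {"dx": -0.2, "dy": 0.5, "dz": 0, "rx": 0, "ry": 0, "rz": -0.14}]}}

```text
t: 11.92
ee_pos: [0.5895, 0.0857, 0.1693]
orientation: [-0.0, 0.998, -0.064, -0.0]
ft_force: [-0.4, 2.4, 0.0]
finger_gap: 0.0
```

Request:
{"name": "send_rows", "arguments": {"increments": [{"dx": 0, "dy": 0.05, "dz": 0, "rx": 0, "ry": 0, "rz": 0}, {"dx": 0, "dy": 0.1, "dz": 0, "rx": 0, "ry": 0, "rz": 0}, {"dx": 0, "dy": 0.1, "dz": 0, "rx": 0, "ry": 0, "rz": 0}]}}

```text
t: 12.17
ee_pos: [0.5894, 0.0854, 0.1694]
orientation: [-0.001, 0.998, -0.063, 0.0]
ft_force: [-0.2, 6.5, -1.0]
finger_gap: 0.0002
```

The force rises to 6.5 N with almost no motion, so the clip is at its stop. Retract straight back, rise and swing clear so the top camera can see.

Request:
{"name": "send_rows", "arguments": {"increments": [{"dx": 0, "dy": -0.7, "dz": 0, "rx": 0, "ry": 0, "rz": 0}, {"dx": 0, "dy": -1.5, "dz": 0, "rx": 0, "ry": 0, "rz": 0}, {"dx": 0, "dy": -2.5, "dz": -2, "rx": 0, "ry": 0, "rz": 0}, {"dx": 0, "dy": -4, "dz": -5, "rx": 0, "ry": 0, "rz": 0}, {"dx": -3, "dy": -7, "dz": -9, "rx": 0, "ry": 0, "rz": 0}, {"dx": -7, "dy": -10, "dz": -12, "rx": 0, "ry": 0, "rz": 0}, {"dx": -10, "dy": -13, "dz": -12, "rx": 0, "ry": 0, "rz": 0}, {"dx": -12, "dy": -16, "dz": -12, "rx": 0, "ry": 0, "rz": 0}]}}

```text
t: 12.83
ee_pos: [0.5022, 0.2395, 0.2885]
orientation: [-0.0, 0.998, -0.064, 0.001]
ft_force: [1.1, 0.7, -0.4]
finger_gap: -0.0004
```

Request:
{"name": "send_rows", "arguments": {"increments": [{"dx": 0, "dy": -15, "dz": 0, "rx": 0, "ry": 0, "rz": 0}, {"dx": 0, "dy": -15, "dz": 0, "rx": 0, "ry": 0, "rz": 0}, {"dx": 0, "dy": -15, "dz": 0, "rx": 0, "ry": 0, "rz": 0}, {"dx": 0, "dy": -15, "dz": 0, "rx": 0, "ry": 0, "rz": 0}, {"dx": 0, "dy": -15, "dz": 0, "rx": 0, "ry": 0, "rz": 0}, {"dx": 0, "dy": -15, "dz": 0, "rx": 0, "ry": 0, "rz": 0}]}}

```text
t: 13.33
ee_pos: [0.5215, 0.3888, 0.2858]
orientation: [0.0, 0.998, -0.063, -0.0]
ft_force: [0.5, -1.3, 0.2]
finger_gap: -0.0002
```

```bash
python3 - <<'E'
from h import *
s=get_state();print(s['ee_pos'],s['ft_force'])
d=snapshot("top");f=d['frame']
R=np.array([.567,.072])
for nm,lo,hi,roi,z in [('post',(0,150,60),(5,255,255),(215,130,260,185),.1775),('screw',(12,100,60),(30,255,255),(230,138,250,156),.171),('orange',(7,150,60),(25,255,255),(215,157,260,195),.1605)]:
    try: c,st,m=blob(f,lo,hi,roi);print(nm,c.round(1),st,ray(d,c,z).round(4))
    except Exception as e: print(nm,'none')
b=snapshot("scene")['frame'][140:240,200:340]
a=cv2.resize(f[115:235,150:300],None,fx=3,fy=3,interpolation=cv2.INTER_CUBIC);b=cv2.resize(b,None,fx=2.4,fy=2.4,interpolation=cv2.INTER_CUBIC)
h=max(len(a),len(b));P=lambda a:cv2.copyMakeBorder(a,0,h-len(a),0,0,cv2.BORDER_CONSTANT)
cv2.imwrite('pics/fin.png',cv2.cvtColor(np.hstack([P(a),P(b)]),cv2.COLOR_RGB2BGR))
E
```

```text
[0.52150222 0.3887767  0.28575858] [ 0.5071297  -1.25066064  0.16224309]
post [236.6 160.9] [235 160   4   3  11] [0.5867 0.07   0.1775]
screw [238.9 147.8] [236 145   7   7  41] [0.618  0.0657 0.171 ]
orange [236.1 172. ] [225 160  23  24 397] [0.5658 0.0715 0.1605]
```

View pics/fin.png

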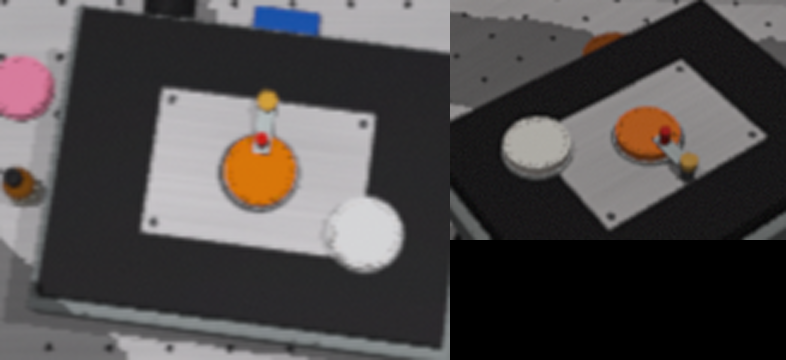

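The final view shows the dish centred in the recess at crop (259,171), with the clip over it pointing at the middle. The white dish and the bottle have not moved.

```bash
python3 -c "from plant import *;print(job_done())"
```

```text
the job is handed in; nothing more can be done
None
```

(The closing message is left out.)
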